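# Pack the last cutter in the sloped case and press the lid home

## Robot

A 6-joint arm with a two-finger parallel gripper is mounted at the origin on a cart in front of the work surface, level with it; the furniture and walls round the work are solid. World frame = base frame: x ahead of the robot, y to its left, z up, the work surface at z = 0. Lengths are in m, angles in rad, forces in N, time in s.
With the tool pointing down it reaches from about 0.25 to 0.725 m from the base axis. Payload 4 kg.
Tool frame: the origin (TCP) lies on the centre line of the jaws, within the pads' length; the fingertips stand ahead of it and the grasp point (between the pads) lies 11 mm behind it (bot.tip_extent is the z of the fingertips in the tool frame, in m); z points along the fingers, y is the direction in which the jaws open and shut (so a half turn about z gives the same grasp; the last joint's range is limited). The gripper opens to 85 mm and grips with 20 to 120 N. Pads are 22 mm wide; open, the fingers measure 114 mm over their backs; the gripper's body (76 mm by 85 mm) begins 54 mm behind the grasp point. The pads swing forward as they close: fully open they stand 13 mm farther back than shut.
Start: joints at [1.293, 0.241, 0.005, 1.335, 0, 1.571], TCP at [0.137, 0.481, 0.207] pointing down, gripper open.
Joint ranges: [-2.72, 2.72], [-1.05, 1.87], [-1.09, 1.28], [-1.99, 2.15], [-1.42, 1.44], [-3.14, 3.14]. Speed limits (rad/s): [2.79, 2.79, 3.14, 3.14, 3.14, 3.14].

## Interface

Orientations are given as a unit quaternion [x, y, z, w].
In Python, from workcell import bot gives the robot as it stands.
- The arm moves only by the shell command python3 -m jog 'ROWS'. ROWS is JSON, a list that holds one entry, the list of rows, each a list of 7 numbers: the shift along the world's x, y, z in m, then the turn, a rotation vector about the world's x, y, z in degrees, then the closure in counts, from 0 (fully open) to 255 (shut). In form: [[[tx, ty, tz, ax, ay, az, fingers], ...]]. A call has 1 to 10 rows; each row is the pose to reach, as a shift and turn from the pose commanded when the call began; what a row does not reach only later rows make up. A row lasts 1/12 s, in which the tool goes at most 41.7 mm and 7.16 degrees, less where a joint would pass 70% of its speed; a pose out of reach is approached as far as the arm can. A call with a gripper value outside its range is refused whole. The fingers move at their own pace and stop on an object; the grip force is fixed at half the most. Time passes only in rows, so rows that repeat a pose let the fingers close. It gives the time, the measured TCP pose, the force and the opening at its end, in the units of the state.
- bot.get_obs(): the state, without advancing time (a new reading comes with each control period).
- bot.camera(name): name is "scene" or "top" or "wrist"; returns the picture (384x512x3 uint8, blue, green, red); there is no depth.
- bot.camera_model(name): a dict with "K" (3x3 intrinsics, pixels), "k1" (the pictures are not rectified: a ray, as slopes to the right and down, at radius r is drawn at 1 + k1 r^2 times it, then the intrinsics apply), "T" (4x4, takes a point from camera to world coordinates). Camera axes: x right, y down, z forward; pixel columns grow to the right and rows downward; lengths in m; the calibration is good to about 2 mm. A picture is of the moment at which its call begins: read the wrist's pose just before it. camera_model takes no time and is no camera call; for the wrist camera it gives the pose at the moment of the call.
- bot.job_done(): hands the job in, once; it reports no verdict.
The state is a dict: "clock": time; "joint_pos": joint angles; "joint_vel": joint speeds; "tau": joint torques, N m; "eef_pos": TCP position; "tool_rot": TCP orientation; "ft_force": force on the tool from outside, world axes, zero at the start; "ft_torque": the same for the moment, N m; "grip_width": finger opening in m.
Only numpy, scipy, OpenCV 4.12 (cv2) and the standard library are available. Lean on these libraries where they do the work, as an engineer would, in place of code of your own. Each camera call takes 0.05 s, during which the arm holds its last target. There are 200 camera calls.

## Task

Lay the short stubby cutter that is loose on the bench lengthwise in the empty middle lane of the sloped cutter case, either end up, and let go of it. Then swing the case's lid shut over the row and press on its front edge until it has passed the spring catch and is fully home; leave the long slim cutter where it lies.

Things in the scene. Friction and masses are not known exactly. Their poses are not given: they have to be found in the camera images.
- cutter: loose stubby steel milling cutter lying on its side on the bench, 101 mm long, 39 mm over the fluted head and 44 mm high, with a thinner plain shank at one end. Origin: the middle of its underside; its long axis is y; z is up. It is taken across y near its middle (about 30 mm wide there)
- long_cutter: loose long slim cutter with a dark head, 127 mm long and 32 mm thick, lying on the bench; not part of the job. Origin: middle of its underside; its long axis is y
- stand: wooden stand that carries the cutter case, fixed, 165 mm deep (x), 250 mm wide (y). Origin: centre of its foot on the bench; x points to the back, away from the case's open front; z up
- lane (a point): centre of the floor of the empty middle lane. Axes: x up the slope along the lanes to the hinge, y across the lanes, z square to the sloping floor. Lanes are 142 mm long, 75 mm apart; in each, two rubber rails, 10 mm high, 41 mm apart; a cutter lies between them on the floor. The two outer lanes hold fixed cutters of the same size
- hinge_line (a point): middle of the lid's hinge, on the case's back edge, 80 mm up the slope from the lane centre and 26 mm above the lane floor; frame as that of lane; the lid turns about y
- lid_pad (a point): centre of the top of the rubber thumb pad (30 x 80 mm) near the front edge of the lid's outer face: 135 mm from the hinge line along the lid and 33 mm off it outward. x along the lid towards the hinge, y along the hinge, z outward. The lid is a grey metal cover, 158 mm from hinge to front edge, 236 mm wide, 29 mm deep; its outer face is 4 mm under the pad's top
- lid (a joint): lid angle, rad: 0 fully home, about 1.6 square to the case floor. It stands open leaning over the case, has a stiff hinge and stays where it is left. In front, the lid's lip meets a spring catch at about 0.08 rad; it takes about 10 N on the pad to snap past it, then the lid stays at 0
- tray: the cutter case: aluminium tray, 150 mm long (x) by 232 mm wide (y), fixed on the stand, sloping 24 degrees with its low edge in front. Origin: centre of its underside, 5 mm under the lane's floor centre; axes as those of lane (z leans 24 degrees from vertical to the front). Its walls stand 25 mm above the lane floor

How it is judged:
By the outcome, as a careful person would: the job done as asked, in the order asked, and still so for the second after the job is handed in, with the robot touching nothing.
It also fails if it takes over 64 s, if anything falls off the work surface, if the arm or the gripper's body presses on something with over 40 N, if the wrist force passes 120 N, or if a joint passes its speed limit or range.

## Working session

There is one attempt and no reset: what is moved stays moved. The work goes in short steps, Python scripts to look and compute and a shell command to move; the robot and the scene stay as the last step left them, time stands still between calls to the robot, and variables do not carry over. Pictures are saved under pics/ and viewed, about 8 in all and at most 12, crops included, and the job is handed in when it is done.

```bash
mkdir -p pics; ls; python3 - <<'E'
from workcell import bot
import cv2, numpy as np
o=bot.get_obs(); print({k:np.round(v,3).tolist() for k,v in o.items()}, bot.tip_extent)
for n in("scene","top"):
    cv2.imwrite(f"pics/{n}0.png",bot.camera(n)); m=bot.camera_model(n); print(n,np.round(m["K"],1).tolist(),m["k1"],np.round(m["T"],3).tolist())
E
```

```text
pics
{'clock': 0.0, 'joint_pos': [1.293, 0.241, 0.004, 1.335, -0.0, 1.571], 'joint_vel': [-0.0, -0.001, 0.001, -0.002, -0.0, -0.0], 'tau': [0.001, -37.232, 25.241, 0.017, -0.0, 0.0], 'eef_pos': [0.137, 0.48, 0.206], 'tool_rot': [0.138, 0.99, -0.001, -0.0], 'ft_force': [-0.237, 0.515, 0.272], 'ft_torque': [0.014, 0.015, 0.006], 'grip_width': 0.085} 0.008
scene [[366.3, 0.0, 249.5], [0.0, 366.3, 188.9], [0.0, 0.0, 1.0]] -0.10914060936279045 [[0.611, -0.414, 0.675, -0.197], [-0.791, -0.305, 0.53, -0.567], [-0.014, -0.858, -0.514, 0.668], [0.0, 0.0, 0.0, 1.0]]
top [[402.7, 0.0, 257.3], [0.0, 402.7, 188.1], [0.0, 0.0, 1.0]] -0.0969676352108323 [[0.021, -0.986, 0.162, 0.369], [-1.0, -0.02, 0.012, 0.007], [-0.008, -0.163, -0.987, 1.234], [0.0, 0.0, 0.0, 1.0]]
```

View pics/top0.png

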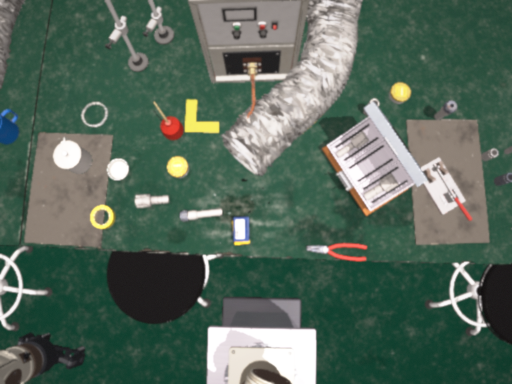

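View pics/scene0.png

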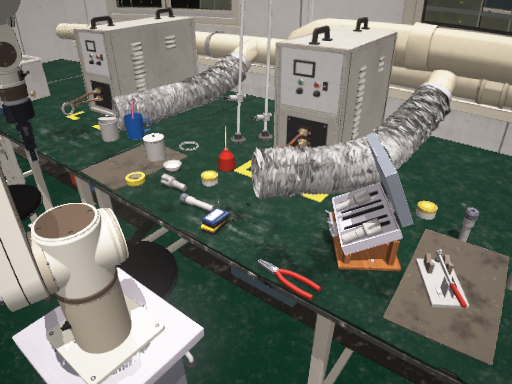

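The top view shows two cutters, at about (152,201) and (201,214), and the case at about (375,165) with its open lid on the upper right. The duct ends near (250,150). Next I'll zoom in on both areas.

```bash
cat > h.py <<'E'
import numpy as np, cv2
from workcell import bot
from scipy.spatial.transform import Rotation as R
def ray(m,px):
    px=np.atleast_2d(np.array(px,float)); K=m["K"]
    # model: drawn = s*(1+k1 r^2)
    u=cv2.undistortPoints(px[:,None],np.array(K),np.array([m["k1"],0,0,0.]))[:,0]
    T=np.array(m["T"]); d=np.c_[u,np.ones(len(u))]@T[:3,:3].T
    return T[:3,3],d
def plane(m,px,p0,n):
    o,d=ray(m,px); n=np.array(n,float); return o+d*(((np.array(p0)-o)@n)/(d@n))[:,None]
def onz(m,px,z): return plane(m,px,[0,0,z],[0,0,1])
def proj(m,P):
    T=np.array(m["T"]); p=(np.atleast_2d(P)-T[:3,3])@T[:3,:3]; s=p[:,:2]/p[:,2:]
    s=s*(1+m["k1"]*(s**2).sum(1,keepdims=True)); K=np.array(m["K"]); return s*[K[0,0],K[1,1]]+K[:2,2]
E
python3 - <<'E'
from h import *
im=cv2.imread("pics/top0.png")
a=cv2.resize(im[180:235,120:260],None,fx=5,fy=5,interpolation=cv2.INTER_CUBIC)
b=cv2.resize(im[95:220,315:430],None,fx=4.5,fy=4.5,interpolation=cv2.INTER_CUBIC)
cv2.imwrite("pics/tray.png",b)
m=bot.camera_model("top")
g=im[180:235,120:260]; hsv=cv2.cvtColor(g,cv2.COLOR_BGR2HSV)
mask=((hsv[...,1]<70)&(hsv[...,2]>70)).astype(np.uint8)*255
mask=cv2.morphologyEx(mask,cv2.MORPH_CLOSE,np.ones((3,3)))
for c in cv2.findContours(mask,0,2)[0]:
    if cv2.contourArea(c)>60:
        r=cv2.minAreaRect(c); bx=cv2.boxPoints(r)+[120,180]; W=onz(m,bx,.02)
        print(np.round(np.array(r[0])+[120,180],1),r[1],np.round(onz(m,[np.array(r[0])+[120,180]],.02),3),np.round(np.linalg.norm(W[1]-W[0]),3),np.round(np.linalg.norm(W[2]-W[1]),3), np.round(W,3).tolist())
cv2.imwrite("pics/cut.png",np.vstack([a,cv2.cvtColor(cv2.resize(mask,None,fx=5,fy=5),cv2.COLOR_GRAY2BGR)]))
E
```

```text
[151.  208.5] (31.0, 36.0) [[0.499 0.345 0.02 ]] 0.113 0.095 [[0.546, 0.405, 0.02], [0.548, 0.292, 0.02], [0.453, 0.287, 0.02], [0.45, 0.398, 0.02]]
[217. 207.] (54.0, 84.0) [[0.508 0.142 0.02 ]] 0.259 0.165 [[0.589, 0.276, 0.02], [0.594, 0.017, 0.02], [0.429, 0.013, 0.02], [0.423, 0.267, 0.02]]
```

View pics/tray.png

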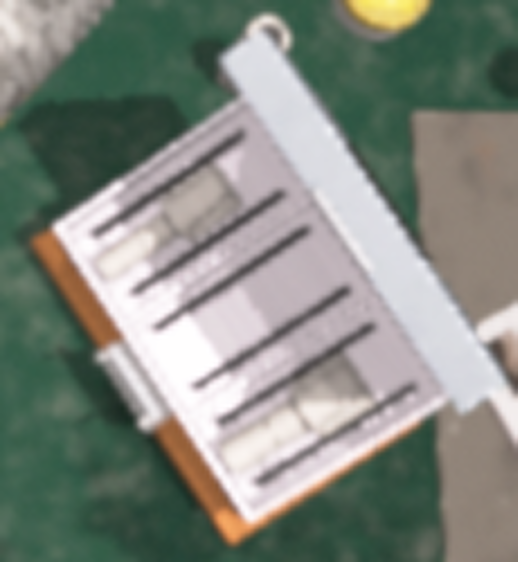

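View pics/cut.png

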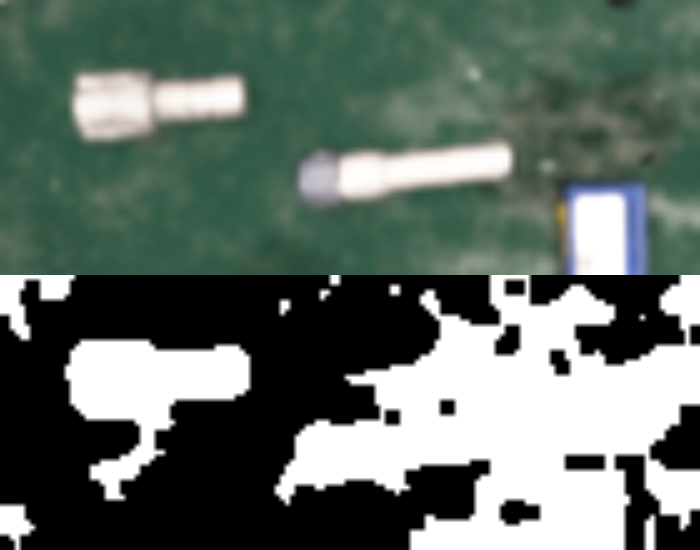

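The middle lane is empty, and its rails run from crop (156,327) to (309,230) and from (195,386) to (350,290). The stubby cutter has its head on the left (world +y) and its shank on the right. The scene view will give the case height.

```bash
python3 - <<'E'
from h import *
im=cv2.imread("pics/scene0.png")
cv2.imwrite("pics/traysc.png",cv2.resize(im[130:275,315:415],None,fx=4,fy=4,interpolation=cv2.INTER_CUBIC))
im=cv2.imread("pics/top0.png");m=bot.camera_model("top")
g=cv2.cvtColor(im,cv2.COLOR_BGR2GRAY)[188:214,126:178]
c=max(cv2.findContours((g>120).astype(np.uint8),0,2)[0],key=cv2.contourArea)
r=cv2.minAreaRect(c);bx=cv2.boxPoints(r)+[126,188];W=onz(m,bx,.02);print(r,np.round(W,3),W.mean(0),[np.linalg.norm(W[i]-W[i-1]) for i in(1,2)])
E
```

```text
((25.0, 12.5), (13.0, 34.0), 90.0) [[0.543 0.401 0.02 ]
 [0.545 0.295 0.02 ]
 [0.505 0.293 0.02 ]
 [0.503 0.398 0.02 ]] [0.52384003 0.34681233 0.02      ] [np.float64(0.1063397065591709), np.float64(0.040168725882213825)]
```

View pics/traysc.png

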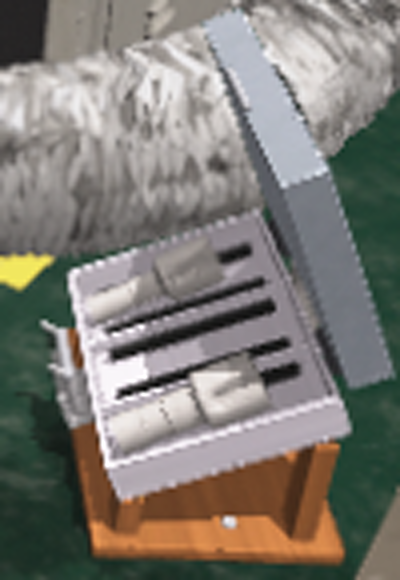

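The scene crop shows the middle rails at about (112,354)-(273,306) and (118,392)-(290,345), and three rim corners can be made out. I'll triangulate these.

```bash
python3 - <<'E'
from h import *
mt,ms=bot.camera_model("top"),bot.camera_model("scene")
t=lambda p:np.array(p)/4.5+[315,95]
s=lambda p:np.array(p)/4+[315,130]
P={"FL":((50,225),(72,270)),"FR":((243,520),(107,464)),"BR":((445,400),(349,402)),
"r2f":((156,327),(112,354)),"r2b":((309,230),(273,306)),"r3f":((195,386),(118,392)),"r3b":((350,290),(290,345))}
Q={}
for k,(a,b) in P.items():
    o1,d1=ray(mt,t(a));o2,d2=ray(ms,s(b));d1=d1[0]/np.linalg.norm(d1);d2=d2[0]/np.linalg.norm(d2)
    x=np.linalg.lstsq(np.c_[d1,-d2],o2-o1,rcond=None)[0];p1=o1+x[0]*d1;p2=o2+x[1]*d2
    Q[k]=(p1+p2)/2;print(k,np.round(Q[k],3),"gap",round(np.linalg.norm(p1-p2)*1000,1))
print("lens",[round(np.linalg.norm(Q[a]-Q[b]),3) for a,b in(("FL","FR"),("FR","BR"),("r2f","r2b"),("r3f","r3b"),("r2f","r3f"))])
c=np.mean([Q[k] for k in("r2f","r2b","r3f","r3b")],0);print("ctr rails",c)
rc=(Q["FL"]+Q["BR"])/2;print("rim ctr",rc)
w=Q["FR"]-Q["FL"];yaw=np.degrees(np.arctan2(w[1],w[0]));print("yaw of front edge FL->FR",yaw)
x=Q["BR"]-Q["FR"];print("slope",np.degrees(np.arctan2(x[2],np.hypot(*x[:2]))),np.degrees(np.arctan2(x[1],x[0])))
for a,b in(("r2f","r2b"),("r3f","r3b")):
    x=Q[b]-Q[a];print(np.degrees(np.arctan2(x[2],np.hypot(*x[:2]))),np.degrees(np.arctan2(x[1],x[0])))
E
```

```text
FL [ 0.697 -0.185  0.069] gap 5.8
FR [ 0.502 -0.309  0.071] gap 4.2
BR [ 0.574 -0.426  0.127] gap 8.6
r2f [ 0.63  -0.254  0.06 ] gap 0.5
r2b [ 0.686 -0.345  0.106] gap 0.3
r3f [ 0.59  -0.279  0.061] gap 1.1
r3b [ 0.647 -0.371  0.106] gap 0.5
lens [np.float64(0.231), np.float64(0.149), np.float64(0.116), np.float64(0.117), np.float64(0.047)]
ctr rails [ 0.63802286 -0.31232821  0.08327149]
rim ctr [ 0.63567335 -0.30566152  0.09812294]
yaw of front edge FL->FR -147.68936174289152
slope 22.08956053634531 -58.41667338687625
23.695134691026848 -58.336168355746274
22.482773810337168 -58.292455543280354
```

```bash
python3 - <<'E'
from h import *
mt,ms=bot.camera_model("top"),bot.camera_model("scene")
t=lambda p:np.array(p)/4.5+[315,95]
s=lambda p:np.array(p)/4+[315,130]
yaw=np.radians(-58.2);u=np.array([np.cos(yaw),np.sin(yaw),0]);c,sn=np.cos(np.radians(24)),np.sin(np.radians(24))
X=u*c+[0,0,sn];Z=-u*sn+[0,0,c];Y=np.cross(Z,X);L=np.array([.640,-.315,.0745])
for k,(a,b) in {"inL":((222,57),(207,20)),"inR":((457,410),(285,190)),"outL":((265,33),(237,10)),"outR":((500,388),(328,165))}.items():
    o1,d1=ray(mt,t(a));o2,d2=ray(ms,s(b));d1=d1[0]/np.linalg.norm(d1);d2=d2[0]/np.linalg.norm(d2)
    x=np.linalg.lstsq(np.c_[d1,-d2],o2-o1,rcond=None)[0];p1=o1+x[0]*d1;p2=o2+x[1]*d2;p=(p1+p2)/2
    q=p-L;l=np.array([q@X,q@Y,q@Z]);print(k,np.round(p,3),"gap",round(np.linalg.norm(p1-p2)*1000,1),"lane frame",np.round(l,3),"from hinge",np.round(l-[.08,0,.026],3))
E
python3 -m jog '[[[0.385,-0.135,0,0,0,106,0],[0.385,-0.135,0,0,0,106,0],[0.385,-0.135,0,0,0,106,0],[0.385,-0.135,0,0,0,106,0],[0.385,-0.135,0,0,0,106,0],[0.385,-0.135,0,0,0,106,0],[0.385,-0.135,0,0,0,106,0],[0.385,-0.135,0,0,0,106,0],[0.385,-0.135,0,0,0,106,0],[0.385,-0.135,0,0,0,106,0]]]'
```

```text
inL [ 0.737 -0.248  0.277] gap 2.4 lane frame [0.077 0.118 0.188] from hinge [-0.003  0.118  0.162]
inR [ 0.541 -0.374  0.273] gap 3.0 lane frame [ 0.078 -0.115  0.182] from hinge [-0.002 -0.115  0.156]
outL [ 0.747 -0.267  0.287] gap 3.0 lane frame [0.101 0.116 0.188] from hinge [0.021 0.116 0.162]
outR [ 0.55  -0.392  0.29 ] gap 3.6 lane frame [ 0.104 -0.117  0.19 ] from hinge [ 0.024 -0.117  0.164]
clock: 0.93
eef_pos: [0.5015, 0.3525, 0.2067]
tool_rot: [-0.427, 0.904, 0.0, -0.001]
ft_force: [0.3, 0.9, -0.5]
grip_width: 0.0853
```

```bash
python3 -m jog '[[[0.02,-0.007,0,0,0,39,0],[0.02,-0.007,0,0,0,39,0],[0.02,-0.007,0,0,0,39,0],[0.02,-0.007,0,0,0,39,0],[0.02,-0.007,0,0,0,39,0],[0.02,-0.007,0,0,0,39,0],[0.02,-0.007,0,0,0,39,0],[0.02,-0.007,0,0,0,39,0]]]'
python3 - <<'E'
from h import *
o=bot.get_obs();print(o["eef_pos"],np.round(R.from_quat(o["tool_rot"]).as_matrix(),3),np.round(o["joint_pos"],3))
m=bot.camera_model("wrist");im=bot.camera("wrist");cv2.imwrite("pics/w1.png",im);print(np.round(m["T"],3),m["K"][0])
np.savez("w1.npz",K=m["K"],T=m["T"],k1=m["k1"])
E
```

```text
clock: 1.6
eef_pos: [0.52, 0.3465, 0.2066]
tool_rot: [-0.702, 0.712, 0.0, -0.001]
ft_force: [-0.4, 0.1, -0.2]
grip_width: 0.0855
[0.51997144 0.34650144 0.20661272] [[-0.015 -1.    -0.001]
 [-1.     0.015 -0.001]
 [ 0.001  0.001 -1.   ]] [ 0.588  0.498  0.38   1.453 -0.    -0.968]
[[-1.     0.015  0.002  0.519]
 [ 0.015  0.962  0.272  0.278]
 [ 0.002  0.272 -0.962  0.373]
 [ 0.     0.     0.     1.   ]] [330.41075512   0.         260.53867581]
```

View pics/w1.png

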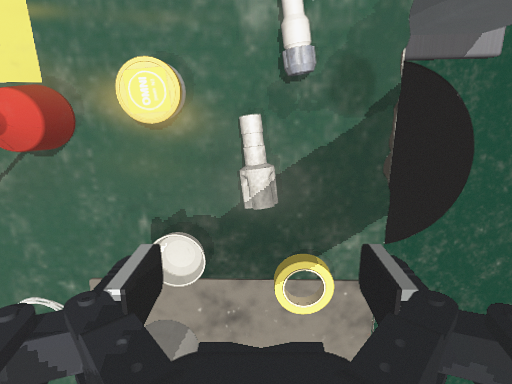

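The wrist view shows the cutter's shank end at about (250,116) and the head end at about (261,207). The neighbours are clear of the fingers.

```bash
python3 - <<'E'
from h import *
d=np.load("w1.npz");m=dict(K=d["K"],T=d["T"],k1=float(d["k1"]))
im=cv2.imread("pics/w1.png");g=cv2.cvtColor(im,cv2.COLOR_BGR2GRAY)[100:220,225:295]
c=max(cv2.findContours((g>115).astype(np.uint8),0,2)[0],key=cv2.contourArea)
mk=np.zeros_like(g);cv2.drawContours(mk,[c],-1,1,-1)
mk=cv2.morphologyEx(mk,cv2.MORPH_OPEN,np.ones((5,5)))
for z in(.02,):
  for y in range(0,120,6):
    xs=np.flatnonzero(mk[y])
    if len(xs)>4:
        W=onz(m,[[xs[0]+225,y+100],[xs[-1]+226,y+100]],z);print(y+100,np.round(W.mean(0),4),"w",round(np.linalg.norm(W[1]-W[0])*1000,1))
ys=np.flatnonzero(mk.any(1));print(ys[0]+100,ys[-1]+100)
E
```

```text
118 [0.5292 0.2987 0.02  ] w 21.9
124 [0.5288 0.3049 0.02  ] w 23.1
130 [0.5284 0.3111 0.02  ] w 22.2
136 [0.527  0.3174 0.02  ] w 21.2
142 [0.5266 0.3238 0.02  ] w 22.4
148 [0.5256 0.3302 0.02  ] w 22.5
154 [0.5252 0.3367 0.02  ] w 23.7
160 [0.5243 0.3432 0.02  ] w 23.8
166 [0.5206 0.3499 0.02  ] w 31.6
172 [0.5229 0.3565 0.02  ] w 38.3
178 [0.523  0.3633 0.02  ] w 38.5
184 [0.522  0.3701 0.02  ] w 38.7
190 [0.521 0.377 0.02 ] w 38.9
196 [0.5206 0.384  0.02  ] w 38.0
202 [0.5196 0.391  0.02  ] w 38.2
208 [0.5259 0.398  0.02  ] w 23.7
114 208
```

```bash
python3 -m jog '[[[0.005,-0.0105,-0.04,0,0,7,110],[0.005,-0.0105,-0.08,0,0,7,110],[0.005,-0.0105,-0.12,0,0,7,110],[0.005,-0.0105,-0.12,0,0,7,110],[0.005,-0.0105,-0.12,0,0,7,110],[0.005,-0.0105,-0.12,0,0,7,110]]]'
python3 -c "
from workcell import bot
print(bot.tip_extent,bot.get_obs()['tool_rot'])"
```

```text
clock: 2.15
eef_pos: [0.5264, 0.337, 0.0893]
tool_rot: [0.744, -0.668, 0.0, -0.001]
ft_force: [0.1, 1.2, 0.9]
grip_width: 0.0487
0.008 [ 7.44406970e-01 -6.67724766e-01  3.56546982e-04 -1.33110226e-03]
```

```bash
python3 -m jog '[[[-0.001,-0.001,-0.03,0,0,0,110],[-0.001,-0.001,-0.05,0,0,0,110],[-0.001,-0.001,-0.065,0,0,0,110],[-0.001,-0.001,-0.065,0,0,0,110],[-0.001,-0.001,-0.065,0,0,0,255],[-0.001,-0.001,-0.065,0,0,0,255],[-0.001,-0.001,-0.065,0,0,0,255],[-0.001,-0.001,-0.065,0,0,0,255],[-0.001,-0.001,-0.065,0,0,0,255],[-0.001,-0.001,-0.065,0,0,0,255]]]'
```

```text
clock: 2.98
eef_pos: [0.5246, 0.3354, 0.023]
tool_rot: [0.745, -0.668, 0.0, -0.001]
ft_force: [0.4, -0.7, -0.3]
grip_width: -0.0003
```

The jaws closed on nothing, so I'll look before doing anything else.

```bash
python3 - <<'E'
from h import *
m=bot.camera_model("wrist");np.savez("w2.npz",K=m["K"],T=m["T"],k1=m["k1"])
im=bot.camera("wrist");im2=bot.camera("scene")
cv2.imwrite("pics/w2raw.png",im)
cv2.imwrite("pics/w2.png",np.hstack([cv2.resize(im,(448,336)),cv2.resize(im2[140:240,100:204],(350,336))]))
E
```

```text
(no output)
```

View pics/w2.png

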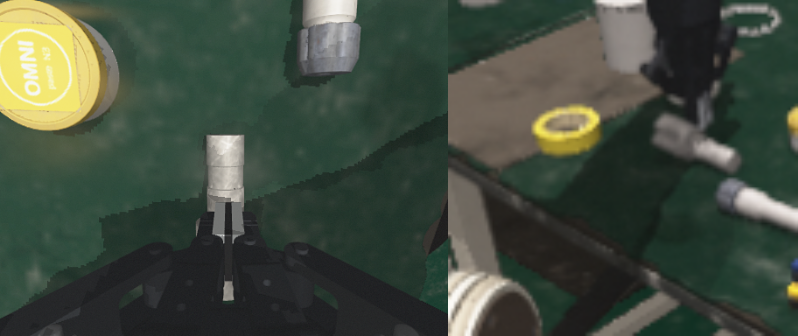

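```bash
python3 - <<'E'
from h import *
d=np.load("w2.npz");m=dict(K=d["K"],T=d["T"],k1=float(d["k1"]));ms=bot.camera_model("scene")
o=bot.get_obs();p=o["eef_pos"];print(p)
print("cam T",np.round(m["T"],3))
print("shank end",onz(m,[[257,155]],.02),onz(m,[[257,155]],.033))
for dz in(-.008,0,.011): print(dz,"wrist",proj(m,p+[0,0,dz]),"scene",proj(ms,p+[0,0,dz]))
print("cutter head end/shank end at z.02 in scene",proj(ms,[[.52,.396,.02],[.529,.295,.02],[.525,.336,.02]]))
E
```

```text
[0.52428301 0.3351855  0.02247746]
cam T [[-0.994 -0.105 -0.029  0.532]
 [-0.109  0.956  0.272  0.267]
 [-0.     0.273 -0.962  0.19 ]
 [ 0.     0.     0.     1.   ]]
shank end [[0.53056221 0.29593962 0.02      ]] [[0.53066187 0.29370624 0.033     ]]
-0.008 wrist [[260.79602202 222.80032783]] scene [[175.44969408 185.28945854]]
0 wrist [[260.80335942 228.21530825]] scene [[175.18731025 183.34833264]]
0.011 wrist [[260.81455037 236.46970336]] scene [[174.82462691 180.65948842]]
cutter head end/shank end at z.02 in scene [[163.11584914 179.47120754]
 [184.03174452 186.81173835]
 [175.26326149 183.80124911]]
```

```bash
python3 - <<'E'
from h import *
im=cv2.imread("pics/w2raw.png");im2=bot.camera("scene")
a=cv2.resize(im[140:384,190:335],(356,600),interpolation=cv2.INTER_CUBIC)
b=cv2.resize(im2[145:205,145:200],(440,480),interpolation=cv2.INTER_CUBIC);b=cv2.copyMakeBorder(b,0,120,0,0,0)
cv2.imwrite("pics/z2.png",np.hstack([a,b]))
E
```

```text
(no output)
```

View pics/z2.png

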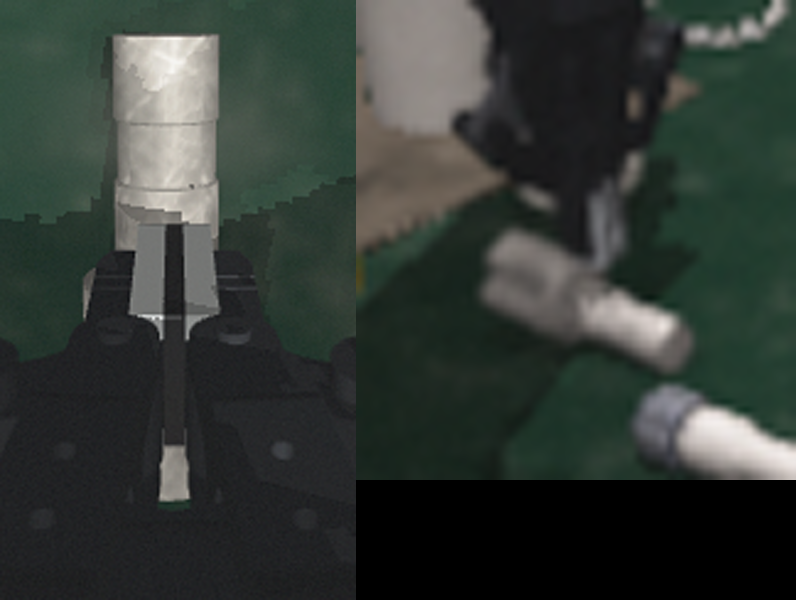

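```bash
python3 - <<'E'
from h import *
d=np.load("w2.npz");m=dict(K=d["K"],T=d["T"],k1=float(d["k1"]));ms=bot.camera_model("scene")
def tri(m1,a,m2,b):
    o1,d1=ray(m1,a);o2,d2=ray(m2,b);d1=d1[0]/np.linalg.norm(d1);d2=d2[0]/np.linalg.norm(d2)
    x=np.linalg.lstsq(np.c_[d1,-d2],o2-o1,rcond=None)[0];return np.round(o1+x[0]*d1,4),np.round(o2+x[1]*d2,4)
print("tip",tri(m,[260.5,231.5],ms,[175.3,178.1]))
print("shank end top",tri(m,[257.5,155],ms,[186,186.5]))
print(proj(m,[[.525,.324,z] for z in(.015,.025,.035,.045)]).round(1).tolist())
print(np.round(bot.get_obs()["joint_pos"],4))
E
```

```text
tip (array([0.5253, 0.3276, 0.0451]), array([0.5235, 0.3297, 0.046 ]))
shank end top (array([0.5303, 0.2958, 0.0206]), array([0.5349, 0.2913, 0.0198]))
[[261.7, 204.3], [261.8, 210.3], [261.8, 216.9], [261.9, 224.4]]
[ 0.5689  0.6089  0.0699  1.0318 -0.     -1.1108]
```

The zoom shows the shut pads sitting above the shank. Triangulation puts the tips at z≈0.045, although the reported TCP is at 0.0225. So the fingertips are about 2 cm farther back than stated. I'll open the jaws and feel downward in steps.

```bash
python3 -m jog '[[[0,0,0.02,0,0,0,110],[0,0,0.02,0,0,0,110],[0,0,0.02,0,0,0,110],[0,0,0.02,0,0,0,110],[0,0,0,0,0,0,110],[0,0,-0.01,0,0,0,110],[0,0,-0.015,0,0,0,110],[0,0,-0.015,0,0,0,110]]]'; python3 -m jog '[[[0,0,-0.005,0,0,0,110],[0,0,-0.005,0,0,0,110],[0,0,-0.005,0,0,0,110]]]';python3 -m jog '[[[0,0,-0.005,0,0,0,110],[0,0,-0.005,0,0,0,110],[0,0,-0.005,0,0,0,110]]]'
python3 - <<'E'
from h import *
m=bot.camera_model("wrist");im=bot.camera("wrist");im2=bot.camera("scene")
np.savez("w3.npz",K=m["K"],T=m["T"],k1=m["k1"])
cv2.imwrite("pics/w3raw.png",im)
a=cv2.resize(im[120:384,156:366],(477,600),interpolation=cv2.INTER_CUBIC)
b=cv2.resize(im2[150:200,150:190],(320,400),interpolation=cv2.INTER_CUBIC);b=cv2.copyMakeBorder(b,0,200,0,0,0)
cv2.imwrite("pics/z3.png",np.hstack([a,b]))
E
```

```text
clock: 3.8
eef_pos: [0.5223, 0.334, 0.0046]
tool_rot: [0.745, -0.668, -0.001, 0.002]
ft_force: [0.1, 0.1, -0.1]
grip_width: 0.049
clock: 4.05
eef_pos: [0.5243, 0.3353, 0.0023]
tool_rot: [0.745, -0.668, 0.0, -0.0]
ft_force: [0.1, 0.0, -0.1]
grip_width: 0.0487
clock: 4.3
eef_pos: [0.5241, 0.3351, -0.0029]
tool_rot: [0.745, -0.668, -0.0, 0.0]
ft_force: [0.5, 0.4, 0.3]
grip_width: 0.0487
```

View pics/z3.png

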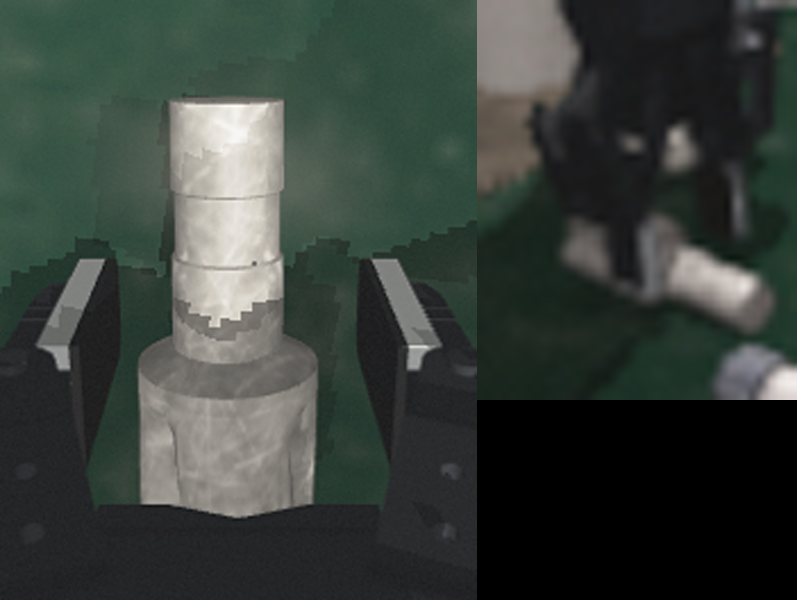

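The jaws straddle the shank with no contact, and the shoulder is just behind the pads. I'll go about 12 mm lower, checking force as I go, and shift 3 mm toward the shank end.

```bash
python3 -m jog '[[[0,-0.003,-0.004,0,0,0,110],[0,-0.003,-0.007,0,0,0,110],[0,-0.003,-0.007,0,0,0,110]]]'; python3 -m jog '[[[0,0,-0.003,0,0,0,110],[0,0,-0.005,0,0,0,110],[0,0,-0.005,0,0,0,110]]]'
```

```text
clock: 4.65
eef_pos: [0.5236, 0.3315, -0.0107]
tool_rot: [0.744, -0.668, -0.0, 0.001]
ft_force: [0.5, -0.4, -0.4]
grip_width: 0.0486
clock: 4.9
eef_pos: [0.5238, 0.3319, -0.0154]
tool_rot: [0.745, -0.668, -0.0, 0.0]
ft_force: [0.4, -0.4, 0.5]
grip_width: 0.0484
```

```bash
python3 -m jog '[[[0,0,0,0,0,0,255],[0,0,0,0,0,0,255],[0,0,0,0,0,0,255],[0,0,0,0,0,0,255],[0,0,0,0,0,0,255],[0,0,0,0,0,0,255]]]'
```

```text
clock: 5.4
eef_pos: [0.5247, 0.3324, -0.0143]
tool_rot: [0.745, -0.668, 0.0, -0.001]
ft_force: [0.3, -0.4, 1.9]
grip_width: 0.0204
```

Gripped at 20 mm, on the shank. I'll lift, carry it inward past the duct, and turn so the head faces up-slope.

```bash
python3 -m jog '[[[0,0,0.04,0,0,0,255],[0,0,0.08,0,0,0,255],[0,0,0.12,0,0,0,255],[0,0,0.16,0,0,0,255],[-0.1,-0.3,0.2,0,0,-154,255],[-0.1,-0.3,0.2,0,0,-154,255],[-0.1,-0.3,0.2,0,0,-154,255],[-0.1,-0.3,0.2,0,0,-154,255],[-0.1,-0.3,0.2,0,0,-154,255],[-0.1,-0.3,0.2,0,0,-154,255]]]'
python3 -m jog '[[[0,-0.3,0,0,0,-111,255],[0,-0.3,0,0,0,-111,255],[0,-0.3,0,0,0,-111,255],[0,-0.3,0,0,0,-111,255],[0,-0.3,0,0,0,-111,255],[0,-0.3,0,0,0,-111,255],[0,-0.3,0,0,0,-111,255],[0,-0.3,0,0,0,-111,255],[0,-0.3,0,0,0,-111,255],[0,-0.3,0,0,0,-111,255]]]'
python3 - <<'E'
from h import *
o=bot.get_obs();M=R.from_quat(o["tool_rot"])
yaw=np.radians(-58.2);u=np.array([np.cos(yaw),np.sin(yaw),0]);c,s=np.cos(np.radians(24)),np.sin(np.radians(24))
X=u*c+[0,0,s];Z=-u*s+[0,0,c];Y=np.cross(Z,X);L=np.array([.640,-.3158,.0741])
T=R.from_matrix(np.c_[-X,Y,-Z]);
print("turn",(T*M.inv()).as_rotvec(degrees=True).round(1),"shift",np.round(L-.0135*X+.09*Z-o["eef_pos"],3),o["eef_pos"],o["joint_pos"])
E
```

```text
clock: 6.23
eef_pos: [0.4438, 0.0952, 0.176]
tool_rot: [-0.446, 0.895, 0.0, -0.001]
ft_force: [0.9, -0.7, -2.0]
grip_width: 0.0205
clock: 7.07
eef_pos: [0.4446, -0.2042, 0.1755]
tool_rot: [0.164, 0.986, 0.0, -0.001]
ft_force: [-0.5, -0.3, -2.3]
grip_width: 0.0205
turn [-15.4 -19.2 -38.7] shift [ 0.17  -0.07  -0.025] [ 0.44455485 -0.20416661  0.17545871] [-4.30707634e-01  2.38099627e-01 -8.21634901e-02  1.25325632e+00
  2.67555142e-04 -1.01135995e-01]
```

```bash
python3 -m jog '[[[0.05,-0.02,0,-15.4,-19.2,-38.7,255],[0.1,-0.04,0,-15.4,-19.2,-38.7,255],[0.17,-0.07,-0.025,-15.4,-19.2,-38.7,255],[0.17,-0.07,-0.025,-15.4,-19.2,-38.7,255],[0.17,-0.07,-0.025,-15.4,-19.2,-38.7,255],[0.17,-0.07,-0.025,-15.4,-19.2,-38.7,255],[0.17,-0.07,-0.025,-15.4,-19.2,-38.7,255],[0.17,-0.07,-0.025,-15.4,-19.2,-38.7,255]]]'
python3 - <<'E'
from h import *
o=bot.get_obs();M=R.from_quat(o["tool_rot"])
print(M.as_matrix().round(3),o["joint_pos"].round(3))
m=bot.camera_model("wrist");im=bot.camera("wrist")
np.savez("w4.npz",K=m["K"],T=m["T"],k1=m["k1"]);cv2.imwrite("pics/w4.png",im);cv2.imwrite("pics/top4.png",bot.camera("top"));print(np.round(m["T"],3))
E
```

```text
clock: 7.73
eef_pos: [0.6137, -0.2707, 0.1482]
tool_rot: [0.471, 0.858, -0.103, 0.179]
ft_force: [-1.1, -0.0, -2.9]
grip_width: 0.0204
[[-0.493  0.844  0.21 ]
 [ 0.77   0.536 -0.346]
 [-0.404 -0.009 -0.915]] [-0.281  0.367 -0.065  0.824 -0.277  0.678]
[[ 0.844  0.418  0.336  0.544]
 [ 0.536 -0.646 -0.543 -0.159]
 [-0.01   0.639 -0.769  0.273]
 [ 0.     0.     0.     1.   ]]
```

View pics/w4.png

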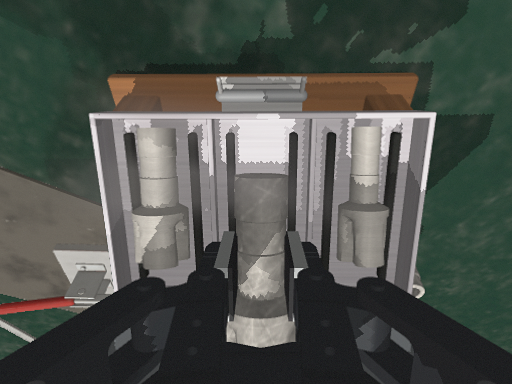

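The wrist view looks down the case from its front. The middle rails' front ends are at about (231,134) and (293,134), the front rim corners at (91,116) and (433,116), and the held cutter is centred near column 261. Now I'll work out the lateral error.

```bash
python3 - <<'E'
from h import *
d=np.load("w4.npz");m=dict(K=d["K"],T=d["T"],k1=float(d["k1"]))
yaw=np.radians(-58.2);u=np.array([np.cos(yaw),np.sin(yaw),0]);c,s=np.cos(np.radians(24)),np.sin(np.radians(24))
X=u*c+[0,0,s];Z=-u*s+[0,0,c];Y=np.cross(Z,X);L=np.array([.640,-.3158,.0741])
o=bot.get_obs();lf=lambda P:np.round((np.atleast_2d(P)-L)@np.c_[X,Y,Z],4)
g=cv2.cvtColor(cv2.imread("pics/w4.png"),cv2.COLOR_BGR2GRAY)
for r in(145,165,190,215):
    row=g[r];xs=np.flatnonzero(row[190:330]<55)+190;gr=np.split(xs,np.flatnonzero(np.diff(xs)>2)+1)
    px=[[q.mean()+.5,r] for q in gr if len(q)>3];print(r,[(round(p[0],1)) for p in px],lf(plane(m,px,L+.01*Z,Z)).tolist())
print("corners",lf(plane(m,[[91,116],[433,116]],L+.025*Z,Z)))
print("tool",lf(o["eef_pos"]),"toolx,y in lane",np.round(np.c_[X,Y,Z].T@R.from_quat(o["tool_rot"]).as_matrix(),3))
E
```

```text
Traceback (most recent call last):
  File "h.py", line 11, in plane
    o,d=ray(m,px); n=np.array(n,float); return o+d*(((np.array(p0)-o)@n)/(d@n))[:,None]
        ~~~^^^^^^
  File "h.py", line 7, in ray
    u=cv2.undistortPoints(px[:,None],np.array(K),np.array([m["k1"],0,0,0.]))[:,0]
      ~~~~~~~~~~~~~~~~~~~^^^^^^^^^^^^^^^^^^^^^^^^^^^^^^^^^^^^^^^^^^^^^^^^^^^
cv2.error: OpenCV(4.12.0) /io/opencv/modules/core/src/matrix_transform.cpp:181: error: (-215:Assertion failed) _src.dims() <= 2 && esz <= 32 in function 'transpose'
```

```bash
python3 - <<'E'
from h import *
d=np.load("w4.npz");m=dict(K=d["K"],T=d["T"],k1=float(d["k1"]))
yaw=np.radians(-58.2);u=np.array([np.cos(yaw),np.sin(yaw),0]);c,s=np.cos(np.radians(24)),np.sin(np.radians(24))
X=u*c+[0,0,s];Z=-u*s+[0,0,c];Y=np.cross(Z,X);L=np.array([.640,-.3158,.0741])
o=bot.get_obs();lf=lambda P:np.round((np.atleast_2d(P)-L)@np.c_[X,Y,Z],4)
g=cv2.cvtColor(cv2.imread("pics/w4.png"),cv2.COLOR_BGR2GRAY)
for r in(145,165,190,215):
    a=np.argmin(cv2.blur(g[r:r+1,222:240],(5,1)))+222;b=np.argmin(cv2.blur(g[r:r+1,284:301],(5,1)))+284
    px=[[a+.5,r],[b+.5,r]];print(r,a,b,lf(plane(m,px,L+.01*Z,Z)).tolist())
print("corners",lf(plane(m,[[91,116],[433,116]],L+.025*Z,Z)))
print("tool",lf(o["eef_pos"]),"\n",np.round(np.c_[X,Y,Z].T@R.from_quat(o["tool_rot"]).as_matrix(),3))
E
```

```text
145 228 294 [[-0.0524, -0.0232, 0.01], [-0.0531, 0.0258, 0.01]]
165 232 294 [[-0.0373, -0.0204, 0.01], [-0.038, 0.0265, 0.01]]
190 230 293 [[-0.0176, -0.0221, 0.01], [-0.0183, 0.0265, 0.01]]
215 231 290 [[0.0029, -0.0216, 0.01], [0.0022, 0.025, 0.01]]
corners [[-0.0726 -0.1147  0.025 ]
 [-0.0758  0.1168  0.025 ]]
tool [[-0.0148  0.0016  0.0901]] 
 [[-1.    -0.013 -0.   ]
 [-0.013  1.    -0.002]
 [ 0.    -0.002 -1.   ]]
```

```bash
python3 -m jog '[[[0.006,-0.010,-0.027,0,0,0,255],[0.012,-0.021,-0.055,0,0,0,255],[0.017,-0.028,-0.073,0,0,0,255],[0.019,-0.031,-0.082,0,0,0,255],[0.019,-0.031,-0.082,0,0,0,255]]]';python3 -m jog '[[[0.0012,-0.002,-0.005,0,0,0,255],[0.0022,-0.0035,-0.009,0,0,0,255],[0.0022,-0.0035,-0.009,0,0,0,255],[0.0022,-0.0035,-0.009,0,0,0,255]]]'
```

```text
clock: 8.25
eef_pos: [0.6329, -0.3047, 0.0664]
tool_rot: [0.472, 0.857, -0.104, 0.179]
ft_force: [-0.2, -0.4, -3.3]
grip_width: 0.0206
clock: 8.58
eef_pos: [0.6375, -0.3077, 0.0617]
tool_rot: [0.471, 0.857, -0.103, 0.183]
ft_force: [-0.7, -0.5, -1.2]
grip_width: 0.0202
```

```bash
python3 -m jog '[[[0.0005,-0.001,-0.002,0,0,0,255],[0.0008,-0.0012,-0.003,0,0,0,255],[0.0008,-0.0012,-0.003,0,0,0,255]]]';python3 -m jog '[[[0.0005,-0.001,-0.002,0,0,0,255],[0.0005,-0.001,-0.002,0,0,0,255],[0.0005,-0.001,-0.002,0,0,0,255]]]'
```

```text
clock: 8.83
eef_pos: [0.6384, -0.3089, 0.0592]
tool_rot: [0.471, 0.857, -0.103, 0.183]
ft_force: [-2.8, 2.4, 3.8]
grip_width: 0.0205
clock: 9.08
eef_pos: [0.6384, -0.3089, 0.0591]
tool_rot: [0.471, 0.857, -0.103, 0.183]
ft_force: [-11.7, 9.7, 16.5]
grip_width: 0.02
```

It has made contact near the expected seating height. I'll ease off the pressure, open partway, retract and check.

```bash
python3 -m jog '[[[-0.0004,0.0007,0.002,0,0,0,255],[-0.0004,0.0007,0.002,0,0,0,130],[-0.0004,0.0007,0.002,0,0,0,130],[-0.0004,0.0007,0.002,0,0,0,130],[-0.0004,0.0007,0.002,0,0,0,130]]]';python3 -m jog '[[[-0.004,0.007,0.018,0,0,0,130],[-0.01,0.017,0.045,0,0,0,130],[-0.019,0.031,0.082,0,0,0,130],[-0.023,0.038,0.1,0,0,0,130],[-0.023,0.038,0.1,0,0,0,130],[-0.023,0.038,0.1,0,0,0,130]]]'
python3 - <<'E'
from h import *
m=bot.camera_model("wrist");im=bot.camera("wrist")
np.savez("w5.npz",K=m["K"],T=m["T"],k1=m["k1"]);cv2.imwrite("pics/w5.png",im);
E
```

```text
clock: 9.5
eef_pos: [0.6386, -0.3095, 0.0581]
tool_rot: [0.472, 0.857, -0.103, 0.183]
ft_force: [-1.4, 1.4, 3.3]
grip_width: 0.0417
clock: 10.0
eef_pos: [0.6161, -0.2712, 0.1594]
tool_rot: [0.471, 0.857, -0.103, 0.184]
ft_force: [-0.3, 0.0, -1.0]
grip_width: 0.0419
```

View pics/w5.png

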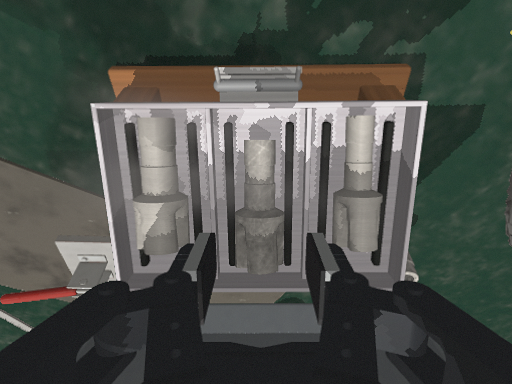

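The cutter lies between its rails (229 and 290), level with its neighbours but somewhat up-slope. I'll check its ends numerically.

```bash
python3 - <<'E'
from h import *
d=np.load("w5.npz");m=dict(K=d["K"],T=d["T"],k1=float(d["k1"]))
yaw=np.radians(-58.2);u=np.array([np.cos(yaw),np.sin(yaw),0]);c,s=np.cos(np.radians(24)),np.sin(np.radians(24))
X=u*c+[0,0,s];Z=-u*s+[0,0,c];Y=np.cross(Z,X);L=np.array([.640,-.3158,.0741])
lf=lambda P:np.round((np.atleast_2d(P)-L)@np.c_[X,Y,Z],4)
for h,n,px in((.03,"mid shank end",[260,142]),(.03,"mid shoulder",[260,212]),(.03,"L end",[156,119]),(.03,"L shoulder",[158,196]),(.03,"R end",[360,117]),(.03,"R shoulder",[358,195]),(.035,"mid head end",[259,272]),(.035,"R head end",[362,250]),(.025,"FLc",[93,105]),(.025,"FRc",[427,103]),(.01,"rail front",[229,124])):
    print(n,lf(plane(m,[px],L+h*Z,Z))[0])
mt=bot.camera_model("top")
for n,p in (("handle",[.0,0,.2]),):
    pass
# hook point candidates: reported TCP for shut tool; joints
for x,z in((.13,.165),(.14,.12)): print(x,z,np.round(L+.002*Y+x*X+z*Z,3))
print(bot.get_obs()["eef_pos"],bot.get_obs()["joint_pos"].round(3))
E
```

```text
mid shank end [-0.0496  0.0024  0.03  ]
mid shoulder [0.0031 0.0029 0.03  ]
L end [-0.0647 -0.0699  0.03  ]
L shoulder [-0.0088 -0.0729  0.03  ]
R end [-0.0675  0.0716  0.03  ]
R shoulder [-0.011   0.0755  0.03  ]
mid head end [0.0509 0.0026 0.035 ]
R head end [0.0312 0.0809 0.035 ]
FLc [-0.0733 -0.1143  0.025 ]
FRc [-0.0769  0.1185  0.025 ]
rail front [-0.0602 -0.0212  0.01  ]
0.13 0.165 [ 0.669 -0.359  0.278]
0.14 0.12 [ 0.683 -0.382  0.241]
[ 0.61490482 -0.2711314   0.15736409] [-0.281  0.359 -0.055  0.837 -0.279  0.68 ]
```

The cutter is centred, spanning x −50 to +51 mm in the lane. Next is the lid: shut the jaws, rise, pass over the lid's edge and come down behind it.

```bash
python3 -m jog '[[[-0.005,0.007,0.04,0,0,0,255],[-0.01,0.014,0.08,0,0,0,255],[-0.012,0.018,0.12,0,0,0,255],[-0.015,0.021,0.16,0,0,0,255],[-0.015,0.021,0.175,0,0,0,255],[-0.015,0.021,0.175,0,0,0,255],[-0.015,0.021,0.175,0,0,0,255]]]';python3 -m jog '[[[0.02,-0.031,0,0,0,0,255],[0.04,-0.062,-0.01,0,0,0,255],[0.065,-0.103,-0.02,0,0,0,255],[0.065,-0.103,-0.02,0,0,0,255],[0.065,-0.103,-0.02,0,0,0,255],[0.065,-0.103,-0.02,0,0,0,255]]]'
python3 - <<'E'
from h import *
o=bot.get_obs();print(o["joint_pos"].round(3))
yaw=np.radians(-58.2);u=np.array([np.cos(yaw),np.sin(yaw),0]);c,s=np.cos(np.radians(24)),np.sin(np.radians(24))
X=u*c+[0,0,s];Z=-u*s+[0,0,c];Y=np.cross(Z,X);L=np.array([.640,-.3158,.0741])
print(np.round((o["eef_pos"]-L)@np.c_[X,Y,Z],4))
E
```

```text
clock: 10.63
eef_pos: [0.6001, -0.2505, 0.3315]
tool_rot: [0.472, 0.857, -0.103, 0.181]
ft_force: [0.0, -0.3, -1.4]
grip_width: -0.0001
clock: 11.13
eef_pos: [0.6636, -0.3532, 0.3078]
tool_rot: [0.472, 0.857, -0.103, 0.178]
ft_force: [-0.0, 0.8, 0.7]
grip_width: -0.0002
[-0.383  0.456  0.486  1.262 -0.245  0.581]
[0.1355 0.0003 0.1955]
```

```bash
cat > lid.py <<'E'
from h import *
import sys
yaw=np.radians(-58.2);u=np.array([np.cos(yaw),np.sin(yaw),0]);c,s=np.cos(np.radians(24)),np.sin(np.radians(24))
X=u*c+[0,0,s];Z=-u*s+[0,0,c];Y=np.cross(Z,X);L=np.array([.640,-.3158,.0741])
def main():
    o=bot.get_obs();p=o["eef_pos"];print("lane",np.round((p-L)@np.c_[X,Y,Z],4),"f lane",np.round(o["ft_force"]@np.c_[X,Y,Z],1))
    for th in (90,80,70,60,50,40,30,20,10,5,0):
        t=np.radians(th);x=.08-.135*np.cos(t)+.033*np.sin(t)+.011;z=.026+.135*np.sin(t)+.033*np.cos(t)-.022
        w=L+x*X+.002*Y+z*Z;print(th,np.round([x,z],3),"shift",np.round(w-p,3))
main()
E
python3 -m jog '[[[0.003,-0.005,-0.015,0,0,0,255],[0.007,-0.011,-0.03,0,0,0,255],[0.011,-0.017,-0.048,0,0,0,255],[0.011,-0.017,-0.048,0,0,0,255],[0.011,-0.017,-0.048,0,0,0,255]]]'; python3 lid.py
```

```text
clock: 11.55
eef_pos: [0.6747, -0.3685, 0.2633]
tool_rot: [0.471, 0.857, -0.103, 0.18]
ft_force: [1.0, -0.9, 0.5]
grip_width: 0.0002
lane [0.1346 0.0017 0.1471] f lane [ 1.4  0.4 -0.1]
90 [0.124 0.139] shift [-0.003  0.006 -0.012]
80 [0.1   0.143] shift [-0.015  0.025 -0.018]
70 [0.076 0.142] shift [-0.027  0.044 -0.028]
60 [0.052 0.137] shift [-0.037  0.061 -0.042]
50 [0.03  0.129] shift [-0.046  0.075 -0.06 ]
40 [0.009 0.116] shift [-0.054  0.087 -0.08 ]
30 [-0.009  0.1  ] shift [-0.059  0.096 -0.102]
20 [-0.025  0.081] shift [-0.062  0.101 -0.125]
10 [-0.036  0.06 ] shift [-0.063  0.103 -0.149]
5 [-0.041  0.049] shift [-0.063  0.102 -0.161]
0 [-0.044  0.037] shift [-0.062  0.101 -0.173]
```

```bash
python3 -m jog '[[[-0.003,0.006,-0.012,0,0,0,255],[-0.009,0.015,-0.015,0,0,0,255],[-0.015,0.025,-0.018,0,0,0,255],[-0.021,0.034,-0.023,0,0,0,255],[-0.027,0.044,-0.028,0,0,0,255],[-0.027,0.044,-0.028,0,0,0,255]]]'; python3 lid.py
```

```text
clock: 12.05
eef_pos: [0.6483, -0.3237, 0.2383]
tool_rot: [0.47, 0.857, -0.103, 0.182]
ft_force: [-0.8, 0.2, -1.4]
grip_width: -0.0
lane [0.0769 0.0028 0.1455] f lane [-1.2 -0.6 -1.1]
90 [0.124 0.139] shift [ 0.023 -0.039  0.013]
80 [0.1   0.143] shift [ 0.011 -0.019  0.007]
70 [0.076 0.142] shift [-0.001 -0.001 -0.004]
60 [0.052 0.137] shift [-0.011  0.016 -0.018]
50 [0.03  0.129] shift [-0.02   0.031 -0.035]
40 [0.009 0.116] shift [-0.027  0.042 -0.055]
30 [-0.009  0.1  ] shift [-0.033  0.051 -0.077]
20 [-0.025  0.081] shift [-0.036  0.056 -0.1  ]
10 [-0.036  0.06 ] shift [-0.037  0.058 -0.124]
5 [-0.041  0.049] shift [-0.037  0.057 -0.136]
0 [-0.044  0.037] shift [-0.036  0.056 -0.148]
```

```bash
cat > lidsee.py <<'E'
from lid import *
ms=bot.camera_model("scene");a=cv2.imread("pics/scene0.png").astype(int);b=bot.camera("scene")
cv2.imwrite("pics/scnow.png",b);b=b.astype(int)
def mk(i):
    m=((i[...,0]-i[...,2]>12)&(i[...,0]>90)&(abs(i[...,1]-(i[...,0]+i[...,2])/2)<15)).astype(np.uint8);m[:, :330]=0;m[:,425:]=0;m[:115]=0;m[260:]=0
    n,l,st,ct=cv2.connectedComponentsWithStats(m);k=1+np.argmax(st[1:,4]);return st[k],ct[k].round(1)
print("start",mk(a));print("now",mk(b))
for th in(90,80,70,60,45,30,15,0):
    t=np.radians(th);C=[]
    for s_,h in((.0,0),(.158,0),(0,.029),(.158,.029)):
        for y in(-.116,.12): C.append(L+(.08-s_*np.cos(t)+h*np.sin(t))*X+y*Y+(.026+s_*np.sin(t)+h*np.cos(t))*Z)
    q=proj(ms,C);print(th,q.min(0).round(),q.max(0).round(),q.mean(0).round())
E
python3 lidsee.py
```

```text
lane [0.0769 0.0028 0.1455] f lane [-1.2 -0.6 -1.1]
90 [0.124 0.139] shift [ 0.023 -0.039  0.013]
80 [0.1   0.143] shift [ 0.011 -0.019  0.007]
70 [0.076 0.142] shift [-0.001 -0.001 -0.004]
60 [0.052 0.137] shift [-0.011  0.016 -0.018]
50 [0.03  0.129] shift [-0.02   0.031 -0.035]
40 [0.009 0.116] shift [-0.027  0.042 -0.055]
30 [-0.009  0.1  ] shift [-0.033  0.051 -0.077]
20 [-0.025  0.081] shift [-0.036  0.056 -0.1  ]
10 [-0.036  0.06 ] shift [-0.037  0.058 -0.124]
5 [-0.041  0.049] shift [-0.037  0.057 -0.136]
0 [-0.044  0.037] shift [-0.036  0.056 -0.148]
start (array([366, 133,  32,  44, 497], dtype=int32), array([381.4, 155.3]))
now (array([361, 161,  51,  61, 563], dtype=int32), array([383.4, 183.4]))
90 [368. 132.] [414. 230.] [390. 179.]
80 [359. 135.] [414. 230.] [385. 181.]
70 [350. 139.] [413. 230.] [379. 183.]
60 [343. 144.] [411. 230.] [375. 186.]
45 [335. 155.] [409. 230.] [369. 192.]
30 [330. 166.] [406. 230.] [365. 198.]
15 [328. 173.] [403. 235.] [363. 204.]
0 [329. 174.] [402. 248.] [363. 210.]
```

```bash
sed -i 's/^main()$/if __name__=="__main__": main()/' lid.py; cat > lidth.py <<'E'
from lid import *
# side wall (y=-.116) of the lid: sample mean brightness/spread of a strip just inside the front edge for each candidate angle
ms=bot.camera_model("scene")
for f in ("pics/scene0.png","pics/scnow.png"):
    im=cv2.imread(f);g=cv2.cvtColor(im,cv2.COLOR_BGR2HSV).astype(int)
    out=[]
    for th in range(0,100,10):
        t=np.radians(th)
        P=[L+(.08-s_*np.cos(t)+h*np.sin(t))*X-.118*Y+(.026+s_*np.sin(t)+h*np.cos(t))*Z for s_ in np.arange(.02,.153,.012) for h in(.010,.019)]
        q=proj(ms,P).round().astype(int);v=g[q[:,1],q[:,0]]
        out.append((th,round(float(((v[:,1]>25)&(v[:,1]<85)&(v[:,0]>95)&(v[:,0]<125)).mean()),2)))
    print(f,out)
q=proj(ms,L+(.08+.015)*X-.118*Y+(.026+.08)*Z).round().astype(int)[0];print(q,cv2.cvtColor(cv2.imread("pics/scene0.png"),cv2.COLOR_BGR2HSV)[q[1],q[0]])
E
python3 lidth.py
```

```text
pics/scene0.png [(0, 0.0), (10, 0.0), (20, 0.0), (30, 0.0), (40, 0.0), (50, 0.0), (60, 0.0), (70, 0.08), (80, 0.12), (90, 0.08)]
pics/scnow.png [(0, 0.0), (10, 0.0), (20, 0.0), (30, 0.0), (40, 0.0), (50, 0.0), (60, 0.04), (70, 0.04), (80, 0.0), (90, 0.0)]
[401 203] [112  22 126]
```

```bash
sed -i 's/(v\[:,1\]>25)&(v\[:,1\]<85)&(v\[:,0\]>95)/(v[:,1]>12)\&(v[:,1]<60)\&(v[:,0]>98)\&(v[:,2]>90)/' lidth.py; python3 lidth.py
```

```text
pics/scene0.png [(0, 0.0), (10, 0.0), (20, 0.0), (30, 0.0), (40, 0.0), (50, 0.04), (60, 0.04), (70, 0.17), (80, 0.75), (90, 1.0)]
pics/scnow.png [(0, 0.0), (10, 0.0), (20, 0.0), (30, 0.0), (40, 0.04), (50, 0.08), (60, 0.29), (70, 1.0), (80, 1.0), (90, 0.58)]
[401 203] [112  22 126]
```

The side-wall colour test gives about 90° at the start and about 75° now, so the hook is working. I'll carry on along the arc.

```bash
python3 -m jog '[[[-0.006,0.008,-0.011,0,0,0,255],[-0.011,0.016,-0.018,0,0,0,255],[-0.016,0.024,-0.026,0,0,0,255],[-0.02,0.031,-0.035,0,0,0,255],[-0.024,0.037,-0.045,0,0,0,255],[-0.027,0.042,-0.055,0,0,0,255],[-0.03,0.047,-0.066,0,0,0,255],[-0.033,0.051,-0.077,0,0,0,255],[-0.033,0.051,-0.077,0,0,0,255]]]'; python3 lidsee.py >/dev/null; python3 lidth.py; python3 lid.py
```

```text
clock: 12.85
eef_pos: [0.6149, -0.2742, 0.1584]
tool_rot: [0.471, 0.857, -0.103, 0.181]
ft_force: [0.9, 0.6, -0.6]
grip_width: -0.0
pics/scene0.png [(0, 0.0), (10, 0.0), (20, 0.0), (30, 0.0), (40, 0.0), (50, 0.04), (60, 0.04), (70, 0.17), (80, 0.75), (90, 1.0)]
pics/scnow.png [(0, 0.04), (10, 0.04), (20, 0.21), (30, 1.0), (40, 1.0), (50, 1.0), (60, 0.96), (70, 0.88), (80, 0.5), (90, 0.0)]
[401 203] [112  22 126]
lane [-0.0088  0.0009  0.0975] f lane [ 0.1 -0.6  0.1]
90 [0.124 0.139] shift [ 0.056 -0.088  0.092]
80 [0.1   0.143] shift [ 0.044 -0.068  0.086]
70 [0.076 0.142] shift [ 0.032 -0.05   0.075]
60 [0.052 0.137] shift [ 0.022 -0.033  0.061]
50 [0.03  0.129] shift [ 0.013 -0.018  0.044]
40 [0.009 0.116] shift [ 0.005 -0.007  0.024]
30 [-0.009  0.1  ] shift [0.    0.002 0.002]
20 [-0.025  0.081] shift [-0.003  0.007 -0.021]
10 [-0.036  0.06 ] shift [-0.004  0.009 -0.045]
5 [-0.041  0.049] shift [-0.004  0.008 -0.058]
0 [-0.044  0.037] shift [-0.003  0.007 -0.07 ]
```

```bash
python3 -m jog '[[[-0.003,0.005,-0.01,0,0,0,255],[-0.004,0.008,-0.021,0,0,0,255],[-0.005,0.01,-0.033,0,0,0,255],[-0.006,0.012,-0.045,0,0,0,255],[-0.006,0.012,-0.045,0,0,0,255]]]';python3 -m jog '[[[0,-0.001,-0.004,0,0,0,255],[0.001,-0.002,-0.008,0,0,0,255],[0.001,-0.002,-0.012,0,0,0,255],[0.001,-0.002,-0.012,0,0,0,255]]]'; python3 lidsee.py >/dev/null; python3 lidth.py|sed -n 2p; python3 lid.py|grep lane
```

```text
clock: 13.32
eef_pos: [0.6093, -0.2629, 0.1134]
tool_rot: [0.471, 0.857, -0.103, 0.181]
ft_force: [-1.6, 0.3, -0.5]
grip_width: -0.0001
clock: 13.65
eef_pos: [0.6111, -0.2655, 0.1025]
tool_rot: [0.472, 0.857, -0.103, 0.182]
ft_force: [-0.3, 0.6, 0.7]
grip_width: 0.0001
pics/scnow.png [(0, 0.58), (10, 1.0), (20, 1.0), (30, 1.0), (40, 1.0), (50, 0.92), (60, 0.71), (70, 0.62), (80, 0.12), (90, 0.0)]
lane [-0.0415  0.0019  0.0497] f lane [-0.7  0.1 -0.7]
```

```bash
for i in 1 2 3; do python3 -m jog '[[[0.0003,-0.0005,-0.0014,0,0,0,255],[0.0006,-0.001,-0.0028,0,0,0,255],[0.0006,-0.001,-0.0028,0,0,0,255]]]'|egrep 'pos|force'; done
```

```text
eef_pos: [0.6117, -0.266, 0.1007]
ft_force: [-2.9, 2.9, 5.0]
eef_pos: [0.6119, -0.2661, 0.1002]
ft_force: [-11.0, 9.0, 18.1]
eef_pos: [0.6121, -0.2667, 0.0948]
ft_force: [-1.5, 3.1, 3.0]
```

It snapped past the catch: the force rose to about 23 N and then dropped. I'll keep pressing until it stops firmly.

```bash
for i in 1 2 3; do python3 -m jog '[[[0.0003,-0.0005,-0.0014,0,0,0,255],[0.0006,-0.001,-0.0028,0,0,0,255],[0.0006,-0.001,-0.0028,0,0,0,255]]]'|egrep 'pos|force'; done; python3 lid.py|grep lane
```

```text
eef_pos: [0.6135, -0.2689, 0.0921]
ft_force: [-4.1, 4.1, 5.5]
eef_pos: [0.6137, -0.2691, 0.0918]
ft_force: [-12.8, 11.5, 20.7]
eef_pos: [0.614, -0.2692, 0.0915]
ft_force: [-22.4, 18.8, 35.8]
lane [-0.0417  0.0024  0.0376] f lane [-10.8  -9.2  44. ]
```

Firm stop at lane z = 37.6 mm, against 37 mm expected with the lid home. I'll withdraw and take the final look.

```bash
python3 -m jog '[[[-0.005,0.008,0.02,0,0,0,255],[-0.012,0.02,0.055,0,0,0,255],[-0.03,0.05,0.09,0,0,0,255],[-0.06,0.08,0.12,0,0,0,255],[-0.09,0.11,0.14,0,0,0,255],[-0.12,0.14,0.15,0,0,0,255],[-0.15,0.17,0.15,0,0,0,255],[-0.15,0.17,0.15,0,0,0,255],[-0.15,0.17,0.15,0,0,0,255],[-0.15,0.17,0.15,0,0,0,255]]]'; python3 lidsee.py >/dev/null; python3 lidth.py|sed -n 2p
python3 - <<'E'
from h import *
t=bot.camera("top");s=bot.camera("scene")
a=cv2.resize(s[130:275,310:420],(440,580),interpolation=cv2.INTER_CUBIC);b=cv2.resize(t[90:235,340:430],(360,580),interpolation=cv2.INTER_CUBIC)
cv2.imwrite("pics/fin.png",np.hstack([a,b]))
t0=cv2.imread("pics/top0.png");print("long cutter region diff",np.abs(t[205:225,176:226].astype(int)-t0[205:225,176:226]).mean())
E
```

```text
clock: 16.03
eef_pos: [0.4647, -0.1005, 0.2366]
tool_rot: [0.471, 0.857, -0.103, 0.183]
ft_force: [0.2, -0.5, 0.5]
grip_width: 0.0002
pics/scnow.png [(0, 1.0), (10, 1.0), (20, 1.0), (30, 0.96), (40, 0.96), (50, 0.92), (60, 0.75), (70, 0.58), (80, 0.12), (90, 0.0)]
long cutter region diff 58.673
```

View pics/fin.png

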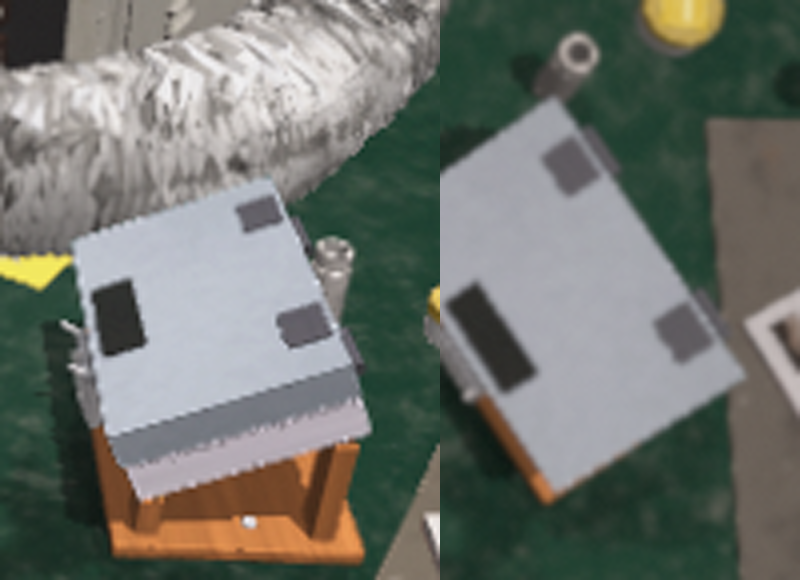

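The lid is flush on the tray. The long-cutter difference in the top view may just be the arm in the way, so I'll check it in the scene view.

```bash
python3 - <<'E'
from h import *
s=bot.camera("scene").astype(int);s0=cv2.imread("pics/scene0.png").astype(int)
d=np.abs(s-s0).mean(2);print("long cutter scene diff",d[192:212,180:216].mean(),"cup/tape",d[170:190,120:150].mean(), "stubby place",d[172:192,160:186].mean(), bot.get_obs()["ft_force"],bot.get_obs()["clock"])
E
```

```text
long cutter scene diff 26.887962962962966 cup/tape 0.7927777777777777 stubby place 50.073076923076925 [0.79391625 0.95850736 0.47513874] 16.2333
```

```bash
python3 - <<'E'
from h import *
t0=cv2.imread("pics/top0.png").astype(int);t4=cv2.imread("pics/top4.png").astype(int);print("top4 diff",np.abs(t4-t0)[205:225,176:226].mean())
a=cv2.imread("pics/scene0.png");b=bot.camera("scene")
for im in(a,b,cv2.imread("pics/scnow.png")):
    g=cv2.cvtColor(im,cv2.COLOR_BGR2GRAY)[190:214,178:216];print(g.mean(1)[::4].round(),(g>150).sum(),np.argwhere(g>150).mean(0) if (g>150).any() else None)
E
python3 -m jog '[[[0,-0.04,0.03,0,0,0,255],[0,-0.08,0.06,0,0,0,255],[0,-0.12,0.09,0,0,0,255],[0,-0.16,0.1,0,0,0,255],[0,-0.2,0.1,0,0,0,255],[0,-0.2,0.1,0,0,0,255],[0,-0.2,0.1,0,0,0,255],[0,-0.2,0.1,0,0,0,255]]]'
python3 - <<'E'
from h import *
for n,sl in(("top",np.s_[205:225,176:226]),("scene",np.s_[192:212,180:216])):
    a=cv2.imread(f"pics/{n}0.png").astype(int);b=bot.camera(n).astype(int);print(n,np.abs(a-b)[sl].mean())
E
```

```text
top4 diff 32.499
[ 64.  78. 115. 141. 116.  74.] 181 [12.80110497 20.59116022]
[60. 74. 86. 97. 81. 54.] 88 [13.23863636 22.28409091]
[60. 74. 85. 98. 81. 54.] 86 [13.36046512 22.58139535]
clock: 16.95
eef_pos: [0.4638, -0.303, 0.3349]
tool_rot: [0.473, 0.856, -0.103, 0.181]
ft_force: [0.4, 0.9, 0.1]
grip_width: -0.0002
top 38.446
scene 7.662962962962963
```

```bash
python3 - <<'E'
from h import *
a=cv2.imread("pics/scene0.png",0);b=cv2.cvtColor(bot.camera("scene"),cv2.COLOR_BGR2GRAY)
r=cv2.matchTemplate(b[180:226,168:230],a[190:214,178:218],cv2.TM_CCOEFF_NORMED);print("match (expect loc 10,10)",cv2.minMaxLoc(r)[1::2])
print(bot.job_done())
E
```

```text
match (expect loc 10,10) (0.9822081923484802, (10, 10))
the job is handed in; nothing more can be done
None
```

The stubby cutter is in the middle lane and released, the lid is shut and fully home, and the job is handed in at about 17 s of the 64 s allowed.

**Cutter:** I laid it head up-slope. After release, the wrist camera showed it between the rails, 2–3 mm off my lane-centre estimate sideways and spanning about −50 to +51 mm along the lane.

**Lid:** I hooked it from behind with the shut fingers, swung it down and pressed on the pad. The force rose to about 23 N, then dropped as the lid passed the catch. It stopped firmly at 37.6 mm in my measure, where 37 mm was expected with the lid home. The final picture shows it flush on the tray, with the robot clear.

**What went wrong or disagreed:**
- **First grasp missed:** the jaws closed on nothing. The fingertips turned out to be about 2 cm behind the reported TCP, not 8 mm ahead of it. I corrected by feeling down with force checks, and the second grasp held.
- **Catch force:** I read about 23 N just before the snap, against the stated 10 N or so. Firm pressing at the end reached about 46 N through the fingertips.
- **Long cutter:** simple picture differences against the start were large, which I put down to the arm and its shadow. A template match in the scene view found it exactly where it started (score 0.98).

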